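Change the doming stake for the bowl on the job tray

TASK

Change over the stake holder for the copper bowl in the square job tray. First take the flat-topped stake out of the holder's fork and park it in the empty hole of the single wooden block, collar down on the wood; then pull from the rack the domed stake whose head fits snugly inside that bowl (neither too big to go in nor loose) and hang it upright in the fork, fully home with its collar resting on the plate. Leave the other two stakes in the rack, and do not disturb the bowls or the other things on the bench.

Things in the scene. Friction and masses are not known exactly. Their poses are not given: they have to be found in the camera images.
- stake_small: steel doming stake, upright in one of the rack's holes (which one varies), domed head 16 mm dia. Origin: centre of the foot's underside, z up. Heights above it, mm: foot 0-8 (20 dia), shank 8-50 (12 dia), collar 50-56 (34 dia), neck 56-70 (12 dia), head 70-94 (straight sides to 86, then a low dome). About 90 g. The collar's underside rests on whatever carries the stake.
- stake_middle: steel doming stake, upright in one of the rack's holes (which one varies), domed head 27 mm dia. Origin: centre of the foot's underside, z up. Heights above it, mm: foot 0-8 (20 dia), shank 8-50 (12 dia), collar 50-56 (34 dia), neck 56-70 (12 dia), head 70-94 (straight sides to 86, then a low dome). About 160 g. The collar's underside rests on whatever carries the stake.
- stake_large: steel doming stake, upright in one of the rack's holes (which one varies), domed head 38 mm dia. Origin: centre of the foot's underside, z up. Heights above it, mm: foot 0-8 (20 dia), shank 8-50 (12 dia), collar 50-56 (34 dia), neck 56-70 (12 dia), head 70-94 (straight sides to 86, then a low dome). About 270 g. The collar's underside rests on whatever carries the stake.
- stake_flat: steel stake from the last job, hanging in the holder's fork at the start: same build as the other stakes, but its 24 mm head is a plain cylinder with a flat top (straight sides 70-94). About 140 g. Origin at the centre of the underside of the foot, z up.
- bowl_small: round copper bowl lying mouth up in a tray, 18 mm across inside at the mouth, 2 mm wall, 10 mm high; loose, 12 g; origin at the centre of its underside. The domed head of stake_small fits it with about 1 mm of play all round.
- bowl_middle: round copper bowl lying mouth up in a tray, 29 mm across inside at the mouth, 2 mm wall, 14.5 mm high; loose, 22 g; origin at the centre of its underside. The domed head of stake_middle fits it with about 1 mm of play all round.
- bowl_large: round copper bowl lying mouth up in a tray, 40 mm across inside at the mouth, 2 mm wall, 19 mm high; loose, 40 g; origin at the centre of its underside. The domed head of stake_large fits it with about 1 mm of play all round.
- rack: fixed wooden block 64 (its x) by 214 (its y) by 60 high with three vertical through holes of 26 mm at y = -70, 0, +70 mm, holding the three domed stakes upright, collar on the top face; origin at the centre of its underside
- holder: fixed steel holder: column with a level plate, 56 wide, top 100 above the table, 10 thick, x -40 to +60 mm. Slot 16 wide, open at the -x edge (towards the robot), closed end at x = +8. Below the plate free from x -40 to +28. The foot cannot pass the slot vertically: stakes go in and out from the front, collar just above the plate. No lock. Origin on the table below the seat
- seat (a point): point on the axis of a properly hung stake, at the level of the plate's top face (a hung stake's origin is 50 mm below it); same axes as the holder. The slot's end stops the 12 mm shank 2 mm past this point
- block: fixed wooden block 60 by 60 by 60 high with one vertical through hole of 26 mm in its middle, empty at the start: the parking place of the flat stake; origin at the centre of its underside
- block_hole0 (a point): centre of the mouth of that hole, 60 mm above the table (a parked stake's origin is 50 mm below it)
- job_tray: square black tray, 100 by 100 by 18 high, fixed, holding the one bowl to be worked on (which bowl varies); the other two bowls lie in the oblong done tray (160 by 100, with a divider)
- job_tray_in (a point): centre of the job tray's inner floor
- done_tray: oblong black tray with a divider, 160 by 100 by 18 high, fixed, holding the two finished bowls
- flux_bottle: bystander: amber bottle, 42 dia, 115 tall, standing
- brush: bystander: brush lying flat, 150 long, under 30 high; origin under its middle
- spool: bystander: brass spool, 40 dia, 32 tall, standing
- pliers: bystander: blue-handled pliers lying flat, about 150 long, 70 wide, 15 high; x towards the jaws
- paste_jar: bystander: low jar, 44 dia, 42 tall
- mandrel: bystander: tapered steel ring mandrel lying on two rubber feet, 200 long along its x, 26 high

How it is judged:
By the outcome, as a careful person would: the job done as asked, in the order asked, and still so for the second after the job is handed in, with the robot touching nothing.
It also fails if it takes over 59 s, if anything falls off the work surface, if the arm or the gripper's body presses on something with over 40 N, if the wrist force passes 120 N, or if a joint passes its speed limit or range.

ROBOT

A 6-joint arm with a two-finger parallel gripper is mounted at the origin on the work surface. World frame = base frame: x ahead of the robot, y to its left, z up, the work surface at z = 0. Lengths are in m, angles in rad, forces in N, time in s.
With the tool pointing down it reaches from about 0.275 to 0.825 m from the base axis. Payload 5.2 kg.
Tool frame: the origin (TCP) lies on the mounting face of the last link; the fingertips stand 186 mm ahead of it and the grasp point (between the pads) lies 167 mm ahead of it; z points along the fingers, y is the line along which they close (so a half turn about z gives the same grasp; the last joint's range is limited). The gripper opens to 93 mm and grips with 3 to 60 N. Pads are 15 mm wide; open, the fingers measure 128 mm over their backs; the gripper's body (75 mm by 188 mm) begins 65 mm behind the grasp point.
Start: joints at [0.949, 0.259, 1.535, -0, 1.348, -0.203], TCP at [0.224, 0.502, 0.405] pointing down, gripper open.
Joint ranges: [-3.14, 3.14], [-0.91, 2.08], [0.19, 2.58], [-1.22, 4.36], [0.22, 2.71], [-3.12, 3.12]. Speed limits (rad/s): [2.57, 2.57, 3.14, 3.14, 3.14, 3.14].

INTERFACE

Orientations are given as a unit quaternion [w, x, y, z].
In Python, from workcell import bot gives the robot as it stands. The module is installed in compiled form; this text tells all that it offers.
- The arm moves only by the tool arm_command, never from a script. Its argument "moves" is a list of rows, each a list of 5 numbers: the finger opening in cm, from 0 to 9.3, then the shift along the tool's x, y, z in cm, then the turn about the tool's z in rad. In form: [[gripper, dx, dy, dz, yaw], ...]. A call has exactly 5 rows; each row shifts and turns the commanded pose from where the row before left it, along the tool's axes as they then stand; what a row does not reach is not made up. A row lasts 1/10 s, in which the tool goes at most 50 mm and 8.59 degrees, less where a joint would pass 70% of its speed; a pose out of reach is approached as far as the arm can. A call with a gripper value outside its range is refused whole. The fingers move at their own pace and stop on an object; "squeeze" is the grip in N (left out, the last holds). Time passes only in rows, so rows that do not move let the fingers close, or fill a call up. It gives the time, the measured TCP pose, the force, the opening and the grip force at its end, in the units of the state.
- bot.sense(): the state, without advancing time (a new reading comes with each control period).
- bot.capture(name): name is "side" or "top" or "wrist"; returns the picture (420x560x3 uint8, red, green, blue); there is no depth.
- bot.camera_params(name): a dict with "camera_matrix" (3x3 intrinsics, pixels), "rvec" (rotation vector, rad) and "tvec" (3), from world to camera coordinates, as OpenCV has them. Camera axes: x right, y down, z forward; pixel columns grow to the right and rows downward; lengths in m; the calibration is good to about 2 mm. A picture is of the moment at which its call begins: read the wrist's pose just before it. camera_params takes no time and is no camera call; for the wrist camera it gives the pose at the moment of the call.
- bot.close_job(): hands the job in; it is judged then, once.
The state is a dict: "t": time; "joints": joint angles; "dq": joint speeds; "joint_efforts": joint torques, N m; "position": TCP position; "eef_rot": TCP orientation; "ft_force": force on the tool from outside, world axes, zero at the start; "moment": the same for the moment, N m; "opening": finger opening in m; "gripper_force": force on a finger pad.
Only numpy, scipy, OpenCV 4.12 (cv2) and the standard library are available. Lean on these libraries where they do the work, as an engineer would, in place of code of your own. Each camera call takes 0.05 s, during which the arm holds its last target. There are 200 camera calls.

## Working session

There is one attempt and no reset: what is moved stays moved. The work goes in short steps, Python scripts to look and compute and a tool call to move; the robot and the scene stay as the last step left them, time stands still between calls to the robot, and variables do not carry over. Pictures are saved under pics/ and viewed, at most 10 in all, crops included, and the job is handed in when it is done.

Besides the shell and the picture viewer there is one more tool, called after ">>>" as a command line: name --pt "numbers of a row" for each row, then --argument value for the rest. arm_command: Moves the arm, as the interface text tells. Its arguments: {"type":"object","properties":{"moves":{"type":"array"},"squeeze":{"type":"number"}},"required":["moves"]}

```bash
mkdir -p pics; python3 - <<'E'
from workcell import bot
import cv2
s=bot.sense();print(s)
for n in("top","side"):
    im=bot.capture(n);cv2.imwrite(f"pics/{n}0.png",im[:,:,::-1]);p=bot.camera_params(n);print(n,p)
E
```

```text
{'t': 0.0, 'joints': array([ 9.49191202e-01,  2.59314948e-01,  1.53607084e+00,  7.12091485e-06,
        1.34798773e+00, -2.02770320e-01]), 'dq': array([-0.0001406 , -0.00085352, -0.00028548,  0.0029399 ,  0.00013753,
        0.00053112]), 'joint_efforts': array([ 1.55902428e-03, -4.37301421e+01, -2.83995187e+01,  7.21496693e-02,
        4.08804172e-02, -1.45428762e-04]), 'position': array([0.22351812, 0.50229892, 0.40393742]), 'eef_rot': array([-3.59900315e-04,  2.07890756e-01,  9.78151645e-01, -8.14462442e-04]), 'ft_force': array([ 0.04648289, -0.56602572, -0.20549105]), 'moment': array([ 0.03478979,  0.00929957, -0.02368797]), 'gripper_force': 0.0, 'opening': 0.09316782380464295}
top {'camera_matrix': array([[455.87291654,   0.        , 285.40083361],
       [  0.        , 455.87291654, 207.95280335],
       [  0.        ,   0.        ,   1.        ]]), 'rvec': array([ 2.19810953, -2.16629863,  0.11550475]), 'tvec': array([-0.04298449,  0.56442108,  1.09154218])}
side {'camera_matrix': array([[459.73383236,   0.        , 282.15367587],
       [  0.        , 459.73383236, 203.24352586],
       [  0.        ,   0.        ,   1.        ]]), 'rvec': array([ 2.22514511, -0.43893567,  0.22003497]), 'tvec': array([-0.53380602,  0.18655131,  1.0758566 ])}
```

View pics/top0.png

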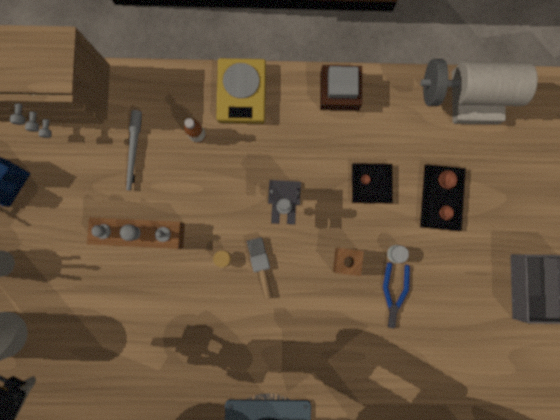

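View pics/side0.png

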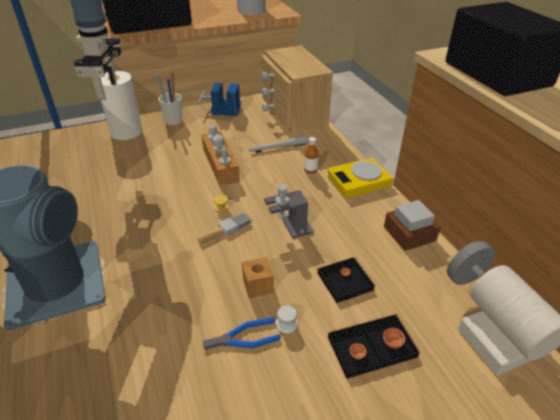

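The top view shows the job tray at (372,183) with a small-looking bowl, the rack at (135,233) with stakes at x≈101, 129 and 162, the holder at (284,200) and the block at (349,261). I'll zoom in next.

```bash
python3 - <<'E'
import cv2,numpy as np
t=cv2.imread("pics/top0.png");s=cv2.imread("pics/side0.png")
r=lambda im,x,y,w,h,f:cv2.resize(im[y:y+h,x:x+w],(w*f,h*f),interpolation=cv2.INTER_CUBIC)
a=np.hstack([r(t,80,210,110,50,4),r(t,262,170,45,50,4)[:, :180],r(t,330,240,40,50,4)])
b=np.hstack([r(s,195,120,60,70,5),r(s,255,175,60,70,5)])
c=np.zeros((550,800,3),np.uint8);c[:a.shape[0],:a.shape[1]]=a[:,:800];c[200:200+b.shape[0],:b.shape[1]]=b
c=np.clip(c.astype(float)*1.5,0,255).astype(np.uint8)
cv2.imwrite("pics/crop1.png",c)
# bowl sizes
hsv=cv2.cvtColor(t,cv2.COLOR_BGR2HSV)
roi=t[150:240,340:480].astype(int);m=((roi[:,:,2]-roi[:,:,0])>40).astype(np.uint8)
n,l,st,ce=cv2.connectedComponentsWithStats(m)
for i in range(1,n):
  if 15<st[i,4]<600: print(st[i],ce[i]+[340,150])
E
```

```text
[ 99  21  18  18 250] [447.568 179.22 ]
[22 25  8  9 58] [365.5        178.86206897]
[ 99  56  15  14 147] [446.21088435 212.32653061]
```

View pics/crop1.png

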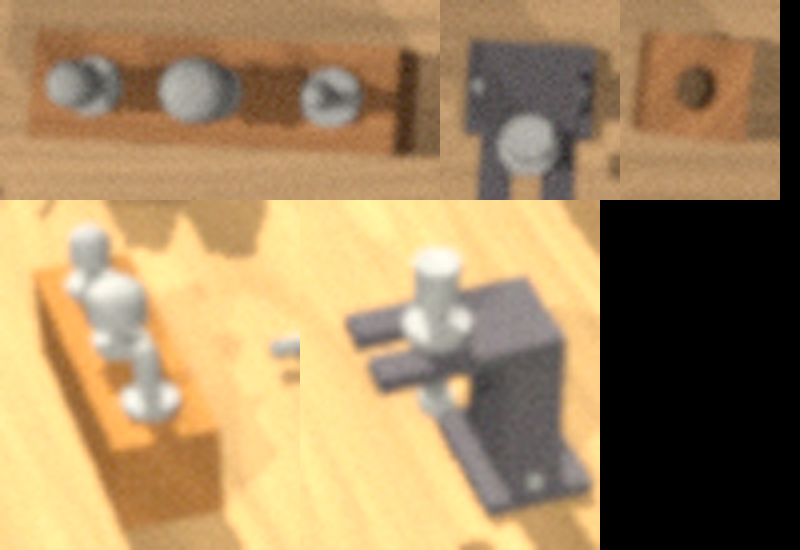

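The crops and mask blobs settle it. The job bowl is about 8–9 px across, against 14 and 18 for the done bowls, so it's the small one. The small stake is at the right (-y) end of the rack, with its collar near top pixel (163,234). The flat stake's head is at (284,206) and the block hole at (348.5,262).

```bash
cat > h.py <<'E'
import numpy as np,cv2
from scipy.spatial.transform import Rotation as R
def ray(p,uv,z):
    K=p["camera_matrix"];M=cv2.Rodrigues(np.array(p["rvec"]))[0];c=-M.T@np.ravel(p["tvec"])
    d=M.T@np.linalg.inv(K)@[uv[0],uv[1],1];return c+d*(z-c[2])/d[2]
def pix(p,X):
    return cv2.projectPoints(np.array([X],float),np.array(p["rvec"]),np.array(p["tvec"]),p["camera_matrix"],None)[0].ravel()
def toolshift(s,target):
    """shift in tool axes (cm) to bring TCP to target"""
    q=s["eef_rot"];return R.from_quat([q[1],q[2],q[3],q[0]]).inv().apply(np.array(target)-s["position"])*100
def tooly_deg(s):
    q=s["eef_rot"];return np.degrees(np.arctan2(*R.from_quat([q[1],q[2],q[3],q[0]]).apply([0,1,0])[[1,0]]))
E
python3 - <<'E'
from workcell import bot
from h import *
p=bot.camera_params("top");s=bot.sense()
g=lambda n,u,v,z:print(n,np.round(ray(p,(u,v),z),4))
g("flat head",283.7,205.5,.142);g("hole",348.5,262,.06)
g("small collar",162.8,234.2,.066)
for u,v in((38,32),(402,48),(28,135),(388,155)):g("rack",80+u/4,210+v/4,.06)
for u,v in((472,42),(598,48),(468,133),(596,136),(480,195),(572,195)):g("holder",262+(u-440)/4,170+v/4,.1)
for u,v in((645,35),(755,40),(640,128),(750,138)):g("block",330+(u-620)/4,240+v/4,.06)
print("tooly",tooly_deg(s),R.from_quat(s["eef_rot"][[1,2,3,0]]).as_matrix().round(3))
w=bot.camera_params("wrist");M=cv2.Rodrigues(np.array(w["rvec"]))[0];print("cam",-M.T@np.ravel(w["tvec"]),M.T[:,2],w["camera_matrix"][0,0])
q=bot.camera_params("side")
for n,u,v,z in(("flat top",255+(437-300)/5,175+(258-200)/5,.144),("small top",195+147/5,120+(338-200)/5,.104),("small collar",195+150/5,120+(397-200)/5,.066)):print(n,ray(q,(u,v),z))
E
```

```text
flat head [ 0.5598 -0.0292  0.142 ]
hole [ 0.4363 -0.1847  0.06  ]
small collar [0.4953 0.2519 0.066 ]
rack [0.5311 0.4268 0.06  ]
rack [0.5248 0.2129 0.06  ]
rack [0.4706 0.4295 0.06  ]
rack [0.4618 0.2189 0.06  ]
holder [0.6211 0.0026 0.1   ]
holder [ 0.6188 -0.0699  0.1   ]
holder [0.5685 0.004  0.1   ]
holder [ 0.5679 -0.0693  0.1   ]
holder [ 0.533  -0.0034  0.1   ]
holder [ 0.5338 -0.0559  0.1   ]
block [ 0.467  -0.1557  0.06  ]
block [ 0.465  -0.2208  0.06  ]
block [ 0.4125 -0.1529  0.06  ]
block [ 0.4076 -0.2177  0.06  ]
tooly 66.00568674491866 [[-0.914  0.407 -0.001]
 [ 0.407  0.914 -0.001]
 [ 0.    -0.002 -1.   ]]
cam [0.14947551 0.53599059 0.382701  ] [ 0.26577942 -0.12039875 -0.95648599] 339.3646729069703
flat top [ 0.56491694 -0.0298273   0.144     ]
small top [0.50034078 0.25473155 0.104     ]
small collar [0.4980462  0.25029876 0.066     ]
```

>>> arm_command --pt "9 0 0 0 -0.14" --pt "9 0 0 0 -0.14" --pt "9 0 0 0 -0.14" --pt "9 -2 -4 0 0" --pt "9 -2 -4 0 0"

```text
t: 0.6
position: [0.2635, 0.4221, 0.404]
eef_rot: [-0.0, -0.002, 1.0, -0.0]
ft_force: [0.6, 0.6, -0.0]
opening: 0.0897
gripper_force: 0.0
```

>>> arm_command --pt "9 -2 -4 0 0" --pt "9 -2 -4 0 0" --pt "9 -2 -4 0 0" --pt "9 -2 -4 0 0" --pt "9 -2 -4 0 0"

```text
t: 1.1
position: [0.3642, 0.221, 0.4046]
eef_rot: [-0.0, -0.001, 1.0, -0.0]
ft_force: [0.3, 0.9, -0.7]
opening: 0.0904
gripper_force: 0.0
```

>>> arm_command --pt "9 -2 -4 0 0" --pt "9 -2 -4 0 0" --pt "9 -2 -4 0 0" --pt "9 -2 -4 0 0" --pt "9 -2 -4 0 0"

```text
t: 1.6
position: [0.4645, 0.021, 0.4046]
eef_rot: [-0.0, -0.0, 1.0, 0.0]
ft_force: [1.0, 0.9, 0.5]
opening: 0.09
gripper_force: 0.0
```

>>> arm_command --pt "9 -2 -4 0 0" --pt "9 0 0 0 0" --pt "9 0 0 0 0" --pt "9 0 0 0 0" --pt "9 0 0 0 0"

```text
t: 2.1
position: [0.4837, -0.016, 0.4047]
eef_rot: [-0.0, -0.001, 1.0, 0.0]
ft_force: [-0.1, 0.1, -0.2]
opening: 0.0898
gripper_force: 0.0
```

```bash
python3 - <<'E'
from workcell import bot
from h import *
s=bot.sense();w=bot.camera_params("wrist");im=bot.capture("wrist")
print(s["t"],s["position"],tooly_deg(s),s["ft_force"])
cv2.imwrite("pics/w1.png",im[:,:,::-1]);np.save("w1.npy",w,allow_pickle=True)
print(pix(w,[.56,-.03,.144]))
E
```

```text
2.1 [ 0.48368937 -0.01595867  0.40471952] 90.167546382679 [-0.07746617  0.07705237 -0.17597876]
[259.7197111  315.19510855]
```

View pics/w1.png

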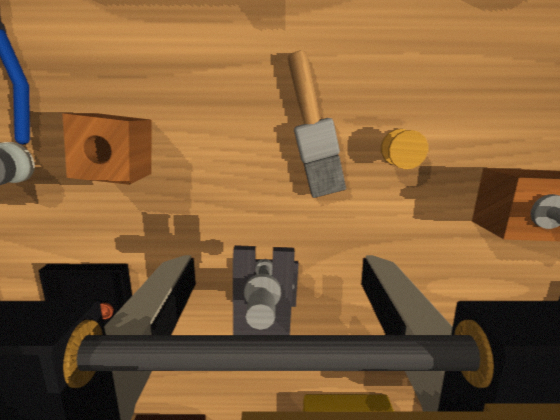

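The wrist view shows the flat stake's head top at (261,316), with the prong tips near row 247. The block hole is at (98,149), and the end rack stake's collar is at about (547,211). I'll zoom in on these for precise pixels.

```bash
python3 - <<'E'
from h import *
t=cv2.imread("pics/w1.png")
r=lambda x,y,w,h,f:cv2.resize(t[y:y+h,x:x+w],(w*f,h*f),interpolation=cv2.INTER_CUBIC)
c=np.zeros((600,800,3),np.uint8)
a=r(225,235,80,100,5);c[:500,:400]=a
b=r(60,105,96,84,4);c[:336,410:794]=b
d=r(470,160,90,85,3);c[340:595,410:680]=d
cv2.imwrite("pics/crop2.png",np.clip(c*1.4,0,255).astype(np.uint8))
E
```

```text
(no output)
```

View pics/crop2.png

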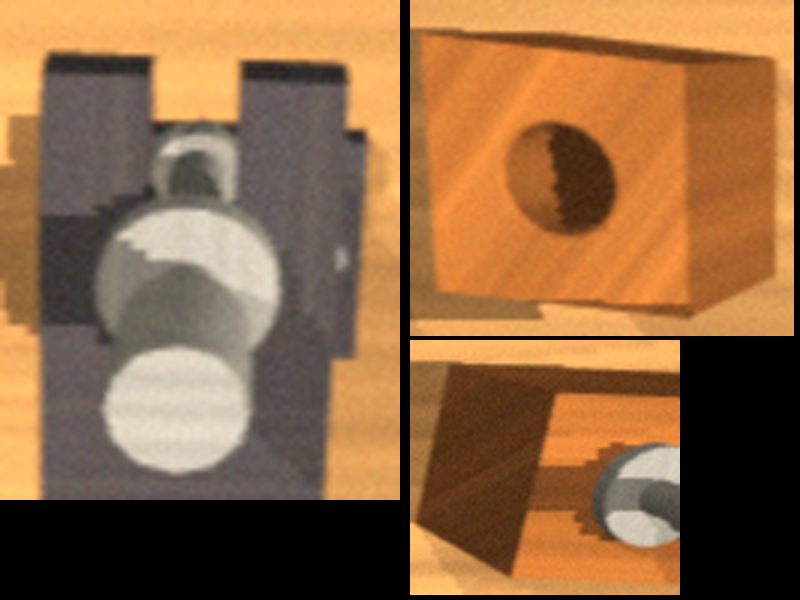

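```bash
python3 - <<'E'
from h import *
w=np.load("w1.npy",allow_pickle=True).item()
A=lambda x,y,z:ray(w,(225+x/5-.4,235+y/5-.4),z)
B=lambda x,y,z:ray(w,(60+(x-410)/4-.4,105+y/4-.4),z)
D=lambda x,y,z:ray(w,(470+(x-410)/3-.3,160+(y-340)/3-.3),z)
P=lambda n,x:print(n,(x*1000).round(1))
P("flat top",A(177,410,.144));P("collar top",A(188,282,.106))
for x,y in((45,74),(152,74),(240,80),(347,80),(155,180),(240,180),(42,490),(328,490)):P("fork",A(x,y,.1))
P("hole",B(560.5,178,.06))
for x,y in((422,34),(686,66),(690,303),(438,290)):P("blk",B(x,y,.06))
for x,y in((555,393),(512,576)):P("rack",D(x,y,.06))
P("collar",D(649,495,.066))
E
```

```text
flat top [561.3 -29.8 144. ]
collar top [559.5 -29.7 106. ]
fork [521.  -55.3 100. ]
fork [520.9 -36.  100. ]
fork [522.  -20.2 100. ]
fork [522.   -0.9 100. ]
fork [541.9 -35.8 100. ]
fork [541.9 -20.2 100. ]
fork [608.5 -58.9 100. ]
fork [608.3  -3.1 100. ]
hole [ 436.5 -185.5   60. ]
blk [ 404.2 -212.2   60. ]
blk [ 411.  -152.9   60. ]
blk [ 466.1 -158.8   60. ]
blk [ 463.2 -219.    60. ]
rack [461.9 215.8  60. ]
rack [524.7 214.4  60. ]
collar [494.2 249.1  66. ]
```

>>> arm_command --pt "6 0 0 0 0.03" --pt "6 -3.8 -0.6 0 0" --pt "6 -3.97 -0.54 0 0" --pt "6 0 0 3 0" --pt "6 0 0 3 0" --squeeze 25

```text
t: 2.65
position: [0.5627, -0.0299, 0.3448]
eef_rot: [0.001, 0.013, 1.0, -0.0]
ft_force: [-0.4, -0.1, 0.2]
opening: 0.0607
gripper_force: 0.0
```

>>> arm_command --pt "6 0 0 0 0" --pt "6 0 0 0 0" --pt "6 0 0 0 0" --pt "6 0 0 0 0" --pt "6 0 0 0 0"

```text
t: 3.15
position: [0.5618, -0.0308, 0.3462]
eef_rot: [0.001, 0.014, 1.0, -0.0]
ft_force: [0.7, 0.2, 0.4]
opening: 0.06
gripper_force: 0.0
```

```bash
python3 - <<'E'
from workcell import bot
from h import *
s=bot.sense();print(s["position"],tooly_deg(s),toolshift(s,[.561,-.0296,.298]))
E
```

```text
[ 0.56177759 -0.03081175  0.34623569] 88.35532917437078 [0.09336268 0.12171194 4.82327899]
```

>>> arm_command --pt "6 0.09 0.12 1.6 0" --pt "6 0 0 1.6 0" --pt "6 0 0 1.6 0" --pt "6 0 0 0 0" --pt "2 0 0 0 0"

```text
t: 3.65
position: [0.5609, -0.0297, 0.2974]
eef_rot: [0.0, 0.014, 1.0, -0.0]
ft_force: [0.3, 0.7, 0.4]
opening: 0.0558
gripper_force: 0.0
```

>>> arm_command --pt "1.5 0 0 0 0" --pt "1.5 0 0 0 0" --pt "1.5 0 0 0 0" --pt "1.5 0 0 0 0" --pt "1.5 0 0 0 0"

```text
t: 4.15
position: [0.5608, -0.0296, 0.2972]
eef_rot: [0.0, 0.014, 1.0, -0.0]
ft_force: [-0.0, 0.4, 2.2]
opening: 0.0233
gripper_force: 25.0
```

>>> arm_command --pt "1.5 0 0 -0.5 0" --pt "1.5 0 0 -0.5 0" --pt "1.5 0 0 0 0" --pt "1.5 1 0 0 0" --pt "1.5 2 0 0 0"

```text
t: 4.65
position: [0.5307, -0.0288, 0.3065]
eef_rot: [0.0, 0.014, 1.0, -0.0]
ft_force: [-0.8, -0.1, -1.0]
opening: 0.0231
gripper_force: 25.0
```

>>> arm_command --pt "1.5 2 0 0 0" --pt "1.5 2 0 0 0" --pt "1.5 1 0 0 0" --pt "1.5 0 0 -4 0" --pt "1.5 0 0 -4 0"

```text
t: 5.15
position: [0.4798, -0.0272, 0.3867]
eef_rot: [-0.002, 0.015, 1.0, 0.0]
ft_force: [1.1, -0.5, -1.3]
opening: 0.0234
gripper_force: 25.0
```

```bash
python3 - <<'E'
from workcell import bot
from h import *
s=bot.sense();print(s["t"],s["position"],tooly_deg(s),s["opening"],s["gripper_force"],s["ft_force"],toolshift(s,[.4365,-.1855,.375]))
E
```

```text
5.15 [ 0.47977081 -0.02717561  0.38668681] 88.33296280196939 0.023422778248083365 24.999802708625793 [ 1.0789608  -0.45980905 -1.31658708] [  3.86083124 -15.95266287   1.16708827]
```

>>> arm_command --pt "1.5 1 -4 0 0" --pt "1.5 1 -4 0 0" --pt "1.5 1 -4 0 0" --pt "1.5 0.86 -3.95 0 0" --pt "1.5 0 0 0 0"

```text
t: 5.65
position: [0.4367, -0.1896, 0.3868]
eef_rot: [0.0, 0.017, 1.0, -0.001]
ft_force: [0.1, -0.4, -1.1]
opening: 0.0238
gripper_force: 25.0
```

>>> arm_command --pt "1.5 0 0 2 0" --pt "1.5 0 0 2 0" --pt "1.5 0 0 0 0" --pt "1.5 0 0 0 0" --pt "1.5 0 0 0 0"

```text
t: 6.15
position: [0.438, -0.1855, 0.3478]
eef_rot: [0.001, 0.014, 1.0, -0.0]
ft_force: [-0.1, -0.2, -0.8]
opening: 0.0236
gripper_force: 25.0
```

```bash
python3 - <<'E'
from workcell import bot
from h import *
s=bot.sense();w=bot.camera_params("wrist");im=bot.capture("wrist")
print(s["t"],s["position"],s["ft_force"],toolshift(s,[.4365,-.1855,.2572]))
t=im[:,:,::-1];print(pix(w,[.4365,-.1855,.06]),pix(w,s["position"]-[0,0,.247]))
cv2.imwrite("pics/w2.png",cv2.resize(t[150:370,170:400],None,fx=2.5,fy=2.5))
np.save("w2.npy",w,allow_pickle=True)
E
```

```text
6.15 [ 0.43802947 -0.18548989  0.34777227] [-0.10762805 -0.24633008 -0.7552121 ] [1.65422627e-01 2.86289779e-03 9.05700769e+00]
[277.71041434 213.04162537] [277.69246667 231.66497949]
```

View pics/w2.png

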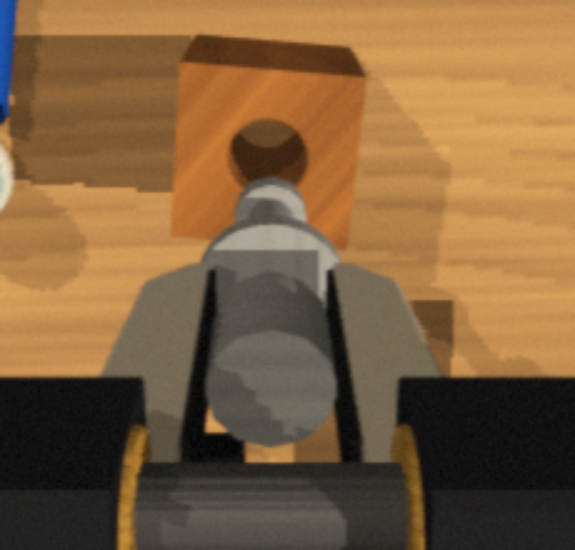

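The hole's centre is near (277,213), and the stake's foot rim is at (278,221) with its head top at (279,305). I'll check the stake's offset in the grip.

```bash
python3 - <<'E'
from h import *
w=np.load("w2.npy",allow_pickle=True).item()
U=lambda x,y:(170+x/2.5-.3,150+y/2.5-.3)
p=np.array([.43803,-.18549,.34777]);z0=p[2]-.247
print("head",ray(w,U(272,388),z0+.094)-p)
print("foot rim near",ray(w,U(271,178),z0)-p, "expect -.010")
print("collar rim near",ray(w,U(271,223),z0+.05)-p,"exp -.017", ray(w,U(271,223),z0+.056)-p)
print("hole",ray(w,U(268,157),.06), ray(w,U(268,118),.06),ray(w,U(229,157),.06),ray(w,U(307,157),.06))
E
```

```text
head [ 0.00050056  0.00049781 -0.153     ]
foot rim near [-0.00797147  0.0005067  -0.247     ] expect -.010
collar rim near [-0.01372127  0.00068986 -0.197     ] exp -.017 [-0.01602305  0.00075612 -0.191     ]
hole [ 0.43601932 -0.1861503   0.06      ] [ 0.42288799 -0.18577592  0.06      ] [ 0.43567046 -0.19891645  0.06      ] [ 0.43636815 -0.17338523  0.06      ]
```

>>> arm_command --pt "1.5 0.32 -0.08 0 0" --pt "1.5 0 0 2 0" --pt "1.5 0 0 2 0" --pt "1.5 0 0 1.5 0" --pt "1.5 0 0 1 0"

```text
t: 6.7
position: [0.4341, -0.1862, 0.2812]
eef_rot: [-0.0, 0.014, 1.0, 0.0]
ft_force: [1.0, 0.4, -1.7]
opening: 0.0235
gripper_force: 25.0
```

>>> arm_command --pt "1.5 0 0 1 0" --pt "1.5 0 0 0.8 0" --pt "1.5 0 0 0.4 0" --pt "1.5 0 0 0.2 0" --pt "1.5 0 0 0 0"

```text
t: 7.2
position: [0.4345, -0.1864, 0.2578]
eef_rot: [0.0, 0.014, 1.0, -0.0]
ft_force: [0.5, -0.2, -1.0]
opening: 0.0236
gripper_force: 25.0
```

Almost down and no contact force. I'll go 0.5 mm lower, release gently, and retreat.

>>> arm_command --pt "1.5 0 0 0.05 0" --pt "1.5 0 0 0.05 0" --pt "1.5 0 0 0 0" --pt "5 0 0 0 0" --pt "5 0 0 0 0"

```text
t: 7.7
position: [0.4344, -0.1864, 0.2569]
eef_rot: [0.0, 0.014, 1.0, -0.0]
ft_force: [-0.4, -0.3, 0.9]
opening: 0.0346
gripper_force: 0.0
```

>>> arm_command --pt "5 0 0 0 0" --pt "5 0 0 0 0" --pt "5 0 0 -3 0" --pt "5 0 0 -4 0" --pt "5 0 0 -4 0"

```text
t: 8.2
position: [0.4341, -0.1862, 0.3676]
eef_rot: [-0.001, 0.014, 1.0, 0.0]
ft_force: [0.6, -0.1, -0.2]
opening: 0.0504
gripper_force: 0.0
```

>>> arm_command --pt "5 0 4.5 -1 0" --pt "5 0 4.5 0 0" --pt "5 0 4.5 0 0" --pt "5 0 4.5 0 0" --pt "5 0 4.5 0 0"

```text
t: 8.7
position: [0.4405, 0.0402, 0.377]
eef_rot: [0.0, 0.015, 1.0, -0.0]
ft_force: [1.1, -0.2, -0.5]
opening: 0.05
gripper_force: 0.0
```

>>> arm_command --pt "5 0 4.5 0 0" --pt "5 0 4.5 0 0" --pt "5 0 4.5 0 0" --pt "5 0 4.5 0 0" --pt "5 0 0 0 0"

```text
t: 9.2
position: [0.4454, 0.2228, 0.3767]
eef_rot: [0.0, 0.012, 1.0, 0.001]
ft_force: [-0.6, -1.2, 0.2]
opening: 0.0499
gripper_force: 0.0
```

```bash
python3 - <<'E'
from workcell import bot
from h import *
t=bot.capture("top")[:,:,::-1];d=bot.capture("side")[:,:,::-1];s=bot.sense();w=bot.camera_params("wrist");im=bot.capture("wrist")[:,:,::-1]
print(s["t"],s["position"],tooly_deg(s),pix(w,[.495,.25,.104]))
np.save("w3.npy",w,allow_pickle=True);cv2.imwrite("pics/w3raw.png",im)
c=np.zeros((600,800,3),np.uint8);c[:420,:560]=im
c[:200,564:764]=cv2.resize(t[236:286,325:375],(200,200));c[210:410,564:764]=cv2.resize(d[240:300,230:290],(200,200))
cv2.imwrite("pics/m3.png",c)
E
```

```text
9.3 [0.44566822 0.2192641  0.37644484] 88.52770026325537 [316.71113732 277.64379546]
```

View pics/m3.png

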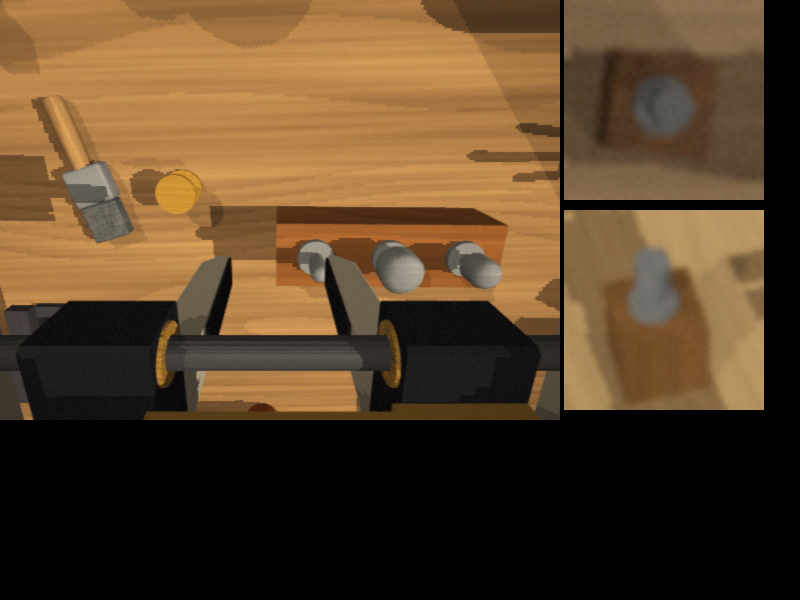

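The flat stake sits collar-down in the block (insets on the right). The small stake, at (315,258), is partly hidden by a finger. I'll move above it with the gripper wide and measure it.

>>> arm_command --pt "8.5 -1.5 1.6 0 0" --pt "8.5 -1.5 1.6 0 0" --pt "8.5 0 0 0 0" --pt "8.5 0 0 0 0" --pt "8.5 0 0 0 0"

```text
t: 9.85
position: [0.4766, 0.2483, 0.3766]
eef_rot: [-0.0, 0.015, 1.0, -0.0]
ft_force: [0.4, -0.8, 0.1]
opening: 0.0835
gripper_force: 0.0
```

```bash
python3 - <<'E'
from workcell import bot
from h import *
s=bot.sense();w=bot.camera_params("wrist");im=bot.capture("wrist")[:,:,::-1]
u=pix(w,[.495,.251,.08]).round().astype(int);x0,y0=u-[60,60];print(s["t"],s["position"],tooly_deg(s),x0,y0)
np.save("w4.npy",w,allow_pickle=True)
cv2.imwrite("pics/w4.png",cv2.resize(im[y0:y0+120,x0:x0+120],(600,600),interpolation=cv2.INTER_CUBIC))
E
```

```text
9.85 [0.47659799 0.24825367 0.37659046] 88.26483515093418 222 173
```

View pics/w4.png

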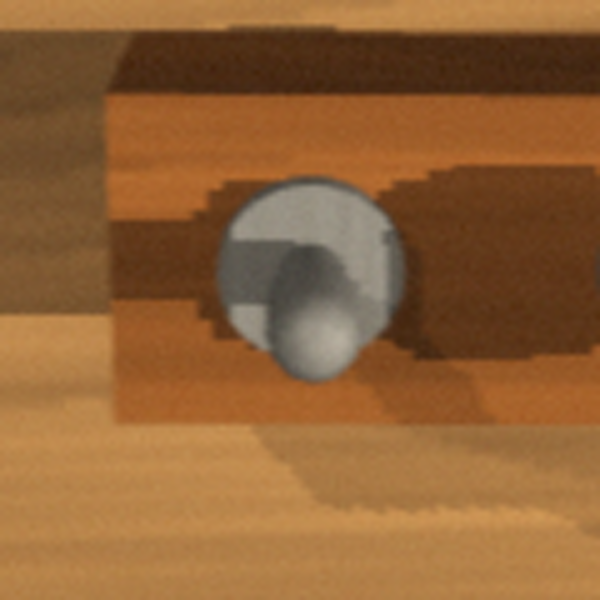

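The collar circle is centred at about (311,272) in the crop, and the head spans x 270–360 with its far edge at row 382.

```bash
python3 - <<'E'
from h import *
w=np.load("w4.npy",allow_pickle=True).item()
U=lambda x,y,z:(ray(w,(222+x/5-.4,173+y/5-.4),z)*1000).round(1)
print("collar",U(311,272,.066),U(311,177,.063),"head",U(315,337,.096),U(315,382,.097))
print("rack",U(106,94,.06),U(114,424,.06))
p=np.array([.4766,.24825,.3766])
E
```

```text
collar [494.4 253.2  66. ] [477.5 253.6  63. ] head [495.4 253.3  96. ] [502.9 253.1  97. ]
rack [461.9 217.5  60. ] [525.7 215.2  60. ]
```

>>> arm_command --pt "4 -1.8 0.55 0 0" --pt "4 0 0 0 0" --pt "4 0 0 0 0" --pt "4 0 0 2 0" --pt "4 0 0 2 0"

```text
t: 10.4
position: [0.4945, 0.2544, 0.337]
eef_rot: [0.001, 0.014, 1.0, 0.0]
ft_force: [-0.9, 0.7, -0.4]
opening: 0.0495
gripper_force: 0.0
```

>>> arm_command --pt "4 0 0 0 0" --pt "4 0 0 0 0" --pt "4 0 0 0 0" --pt "4 0 0 0 0" --pt "4 0 0 0 0"

```text
t: 10.9
position: [0.4952, 0.2546, 0.3376]
eef_rot: [0.001, 0.014, 1.0, 0.0]
ft_force: [-0.5, 0.5, -0.4]
opening: 0.0401
gripper_force: 0.0
```

```bash
python3 - <<'E'
from workcell import bot
from h import *
s=bot.sense();print(s["position"],s["opening"],toolshift(s,[.4948,.2533,.257]))
E
```

```text
[0.49523906 0.25464808 0.33762079] 0.04011593228687068 [ 0.05157417 -0.13939815  8.06195592]
```

>>> arm_command --pt "4 0.05 -0.14 2 0" --pt "4 0 0 2 0" --pt "4 0 0 2 0" --pt "4 0 0 1.3 0" --pt "4 0 0 0.7 0"

```text
t: 11.4
position: [0.4944, 0.2531, 0.2558]
eef_rot: [-0.001, 0.014, 1.0, -0.0]
ft_force: [0.2, 0.1, 0.1]
opening: 0.0398
gripper_force: 0.0
```

>>> arm_command --pt "4 0 0 0 0" --pt "1 0 0 0 0" --pt "1 0 0 0 0" --pt "1 0 0 0 0" --pt "1 0 0 0 0"

```text
t: 11.9
position: [0.4948, 0.2533, 0.2574]
eef_rot: [0.001, 0.014, 1.0, 0.0]
ft_force: [-0.2, -0.6, 1.5]
opening: 0.015
gripper_force: 25.0
```

>>> arm_command --pt "1 0 0 -1 0" --pt "1 0 0 -2 0" --pt "1 0 0 -3 0" --pt "1 0 0 -3 0" --pt "1 0 0 -3 0"

```text
t: 12.4
position: [0.4943, 0.2532, 0.3786]
eef_rot: [0.0, 0.014, 1.0, 0.0]
ft_force: [-0.4, -0.3, -0.9]
opening: 0.015
gripper_force: 25.0
```

>>> arm_command --pt "1 0.1 -4 0 0" --pt "1 0.1 -4 0 0" --pt "1 0.1 -4 0 0" --pt "1 0.1 -4 0 0" --pt "1 0.1 -4 0 0"

```text
t: 12.9
position: [0.4833, 0.0521, 0.3776]
eef_rot: [0.0, 0.014, 1.0, -0.0]
ft_force: [0.5, -0.3, -1.0]
opening: 0.015
gripper_force: 25.0
```

>>> arm_command --pt "1 0 -4 0 0" --pt "1 0 -4 0 0" --pt "1 0 0 3 0" --pt "1 0 0 0 0" --pt "1 0 0 0 0"

```text
t: 13.4
position: [0.4812, -0.0263, 0.3471]
eef_rot: [-0.001, 0.014, 1.0, 0.0]
ft_force: [0.3, -0.0, -0.8]
opening: 0.0152
gripper_force: 25.0
```

```bash
python3 - <<'E'
from workcell import bot
from h import *
bot.capture("wrist")
s=bot.sense();w=bot.camera_params("wrist");im=bot.capture("wrist")[:,:,::-1]
print(s["t"],s["position"],s["opening"],tooly_deg(s),toolshift(s,[.481,-.0270,.3034]))
z=s["position"][2]-.2474;print(z,pix(w,s["position"]*[1,1,0]+[0,0,z]))
np.save("w5.npy",dict(w,pos=s["position"]),allow_pickle=True)
cv2.imwrite("pics/w5.png",cv2.resize(im[130:370,150:420],None,fx=2.5,fy=2.5,interpolation=cv2.INTER_CUBIC))
E
```

```text
13.45 [ 0.48159513 -0.02603346  0.3476672 ] 0.015329612349048328 88.38744319082936 [ 0.05811701 -0.09887897  4.42668909]
0.10026719686980862 [277.32708763 231.80601806]
```

View pics/w5.png

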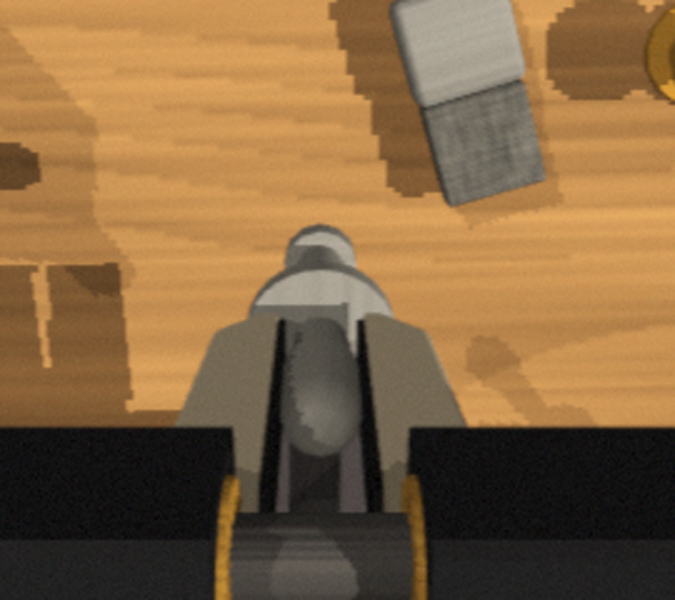

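>>> arm_command --pt "1 0 -0.14 1.5 0" --pt "1 0 0 1.5 0" --pt "1 0 0 1 0" --pt "1 0 0 0.4 0" --pt "1 -1 0 0 0"

```text
t: 14.0
position: [0.491, -0.0276, 0.3027]
eef_rot: [-0.001, 0.014, 1.0, 0.0]
ft_force: [-0.3, -0.6, -0.3]
opening: 0.0151
gripper_force: 25.0
```

>>> arm_command --pt "1 -0.7 0 0 0" --pt "1 -0.7 0 0 0" --pt "1 -0.7 0 0 0" --pt "1 -0.6 0 0 0" --pt "1 0 0 0 0"

```text
t: 14.5
position: [0.5193, -0.0292, 0.3028]
eef_rot: [0.0, 0.014, 1.0, -0.0]
ft_force: [-0.1, -0.6, -1.2]
opening: 0.0151
gripper_force: 25.0
```

>>> arm_command --pt "1 -0.6 0 0 0" --pt "1 -0.6 0 0 0" --pt "1 -0.6 0 0 0" --pt "1 -0.6 0 0 0" --pt "1 0 0 0 0"

```text
t: 15.0
position: [0.5433, -0.0298, 0.3028]
eef_rot: [0.0, 0.014, 1.0, -0.0]
ft_force: [-0.1, 0.8, -0.0]
opening: 0.0153
gripper_force: 25.0
```

>>> arm_command --pt "1 -0.5 0 0 0" --pt "1 -0.4 0 0 0" --pt "1 -0.4 0 0 0" --pt "1 -0.3 0 0 0" --pt "1 0 0 0 0"

```text
t: 15.5
position: [0.5588, -0.0302, 0.3028]
eef_rot: [0.0, 0.014, 1.0, -0.0]
ft_force: [0.1, 0.2, -1.1]
opening: 0.0152
gripper_force: 25.0
```

>>> arm_command --pt "1 -0.1 0 0 0" --pt "1 -0.1 0 0 0" --pt "1 0 0 0 0" --pt "1 0 0 0 0" --pt "1 0 0 0 0"

```text
t: 16.0
position: [0.5604, -0.0302, 0.3028]
eef_rot: [-0.0, 0.014, 1.0, 0.0]
ft_force: [-0.2, -0.2, -1.6]
opening: 0.0153
gripper_force: 25.0
```

>>> arm_command --pt "1 -0.1 0 0 0" --pt "1 0 0 0 0" --pt "1 0 0 0 0" --pt "1 0 0 0 0" --pt "1 0 0 0 0"

```text
t: 16.5
position: [0.5614, -0.0302, 0.3027]
eef_rot: [-0.0, 0.014, 1.0, -0.0]
ft_force: [0.1, -0.9, -1.8]
opening: 0.0155
gripper_force: 25.0
```

>>> arm_command --pt "1 -0.1 0 0 0" --pt "1 0 0 0 0" --pt "1 0 0 0 0" --pt "1 0 0 0 0" --pt "1 0 0 0 0"

```text
t: 17.0
position: [0.5624, -0.0302, 0.3027]
eef_rot: [-0.0, 0.014, 1.0, 0.0]
ft_force: [-1.0, 0.1, -0.1]
opening: 0.0154
gripper_force: 25.0
```

>>> arm_command --pt "1 -0.1 0 0 0" --pt "1 0 0 0 0" --pt "1 0 0 0 0" --pt "1 0 0 0 0" --pt "1 0 0 0 0"

```text
t: 17.5
position: [0.5634, -0.0303, 0.3027]
eef_rot: [-0.0, 0.014, 1.0, 0.0]
ft_force: [0.1, -0.4, -0.6]
opening: 0.0151
gripper_force: 25.0
```

```bash
python3 - <<'E'
from workcell import bot
from h import *
im=bot.capture("wrist");s=bot.sense();cv2.imwrite("pics/w6.png",im[:,:,::-1])
np.save("w6.npy",dict(bot.camera_params("wrist"),pos=s["position"]),allow_pickle=True)
print(s["moment"].round(3),s["position"])
a=im[:,276:281].mean((1,2)).round().astype(int);print(a[205:265])
o=cv2.imread("pics/w5.png");o=cv2.resize(o,(270,240),interpolation=cv2.INTER_AREA)
print(o[75:135,126:131].mean((1,2)).round().astype(int))
E
```

```text
[ 0.064 -0.016  0.043] [ 0.56341755 -0.03031098  0.30277704]
[146 148 151 151 153 151 153 153 155 154 152 151 148 144 118  76  71  89
 134 140 141 145 142  95  69  62  61  60  60  73  80  79  91 146 162 163
 164 163 164 165 164 163 161 163 164 159 109 100 101 100 100  96  81  76
  77  76  76  75  77  77]
[142 141 137 135 139 145 150 153 153 154 154 153 150 148 129  90  83 104
 148 159 160 164 157 110  85  80  80  80  81  77  76  74  89 140 159 159
 160 160 159 160 160 159 160 159 159 159 152 110  98  98  97  93  80  74
  74  75  75  74  74  75]
```

```bash
python3 - <<'E'
import cv2
t=cv2.imread("pics/w6.png");cv2.imwrite("pics/w6c.png",cv2.resize(t[150:270,210:350],None,fx=5,fy=5,interpolation=cv2.INTER_CUBIC))
E
```

```text
(no output)
```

View pics/w6c.png

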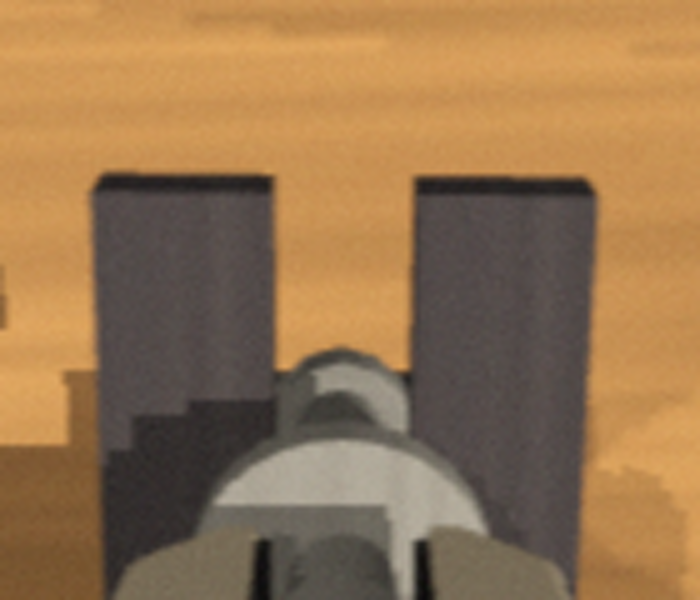

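The stake is inside the slot and laterally centred: the slot spans 275–413 and the collar is centred near 345. The prong tips are at rows 190–194 and the collar's near rim is at row 436. I'll compute the depth from those.

```bash
python3 - <<'E'
from h import *
w=np.load("w6.npy",allow_pickle=True).item()
U=lambda x,y,z:(ray(w,(210+x/5-.4,150+y/5-.4),z)*1000).round(1)
print("tips",U(344,192,.1),U(344,192,.1)+[40,0,0]);zc=w["pos"][2]-.2474+.05
print("collar c",zc,U(345,436,zc)+[17,0,0],U(345,433,zc+.003)+[17,0,0])
print("foot c",U(344,348,zc-.05)+[10,0,0]);print("slot",U(275,300,.1),U(413,300,.1),U(205,530,zc+.006),U(490,530,zc+.006))
E
```

```text
tips [522.  -28.5 100. ] [562.  -28.5 100. ]
collar c 0.105377044449198 [565.3 -29.1 105.4] [563.9 -29.1 108.4]
foot c [564.  -29.3  55.4]
slot [534.  -36.5 100. ] [534.5 -21.1 100. ] [556.5 -44.6 111.4] [557.4 -13.6 111.4]
```

The stake is about 2 mm past the seat, which is at the stop. I'll back off 1.5 mm and lower it.

>>> arm_command --pt "1 0.15 0 0 0" --pt "1 0 0 0.2 0" --pt "1 0 0 0.2 0" --pt "1 0 0 0.1 0" --pt "1 0 0 0 0"

```text
t: 18.05
position: [0.5619, -0.0303, 0.2976]
eef_rot: [-0.0, 0.014, 1.0, 0.0]
ft_force: [0.2, -0.4, -0.3]
opening: 0.0154
gripper_force: 25.0
```

>>> arm_command --pt "1 0 0 0.05 0" --pt "1 0 0 0.05 0" --pt "1 0 0 0 0" --pt "1 0 0 0 0" --pt "1 0 0 0 0"

```text
t: 18.55
position: [0.5619, -0.0303, 0.2973]
eef_rot: [0.0, 0.014, 1.0, -0.0]
ft_force: [-2.3, -0.4, 4.9]
opening: 0.0152
gripper_force: 25.0
```

Collar contact: 5 N upward. I'll release and retreat.

>>> arm_command --pt "4 0 0 0 0" --pt "4 0 0 0 0" --pt "4 0 0 0 0" --pt "4 0 0 0 0" --pt "4 0 0 0 0"

```text
t: 19.05
position: [0.5619, -0.0302, 0.2966]
eef_rot: [-0.0, 0.014, 1.0, 0.0]
ft_force: [0.2, 0.1, 0.2]
opening: 0.0396
gripper_force: 0.0
```

>>> arm_command --pt "4 0 0 -2 0" --pt "4 0 0 -3 0" --pt "4 0 0 -3 0" --pt "4 0 0 -2 0" --pt "9 4 0 0 0"

```text
t: 19.55
position: [0.5252, -0.03, 0.4]
eef_rot: [0.005, 0.014, 1.0, -0.001]
ft_force: [-0.3, 0.1, -0.1]
opening: 0.0443
gripper_force: 0.0
```

>>> arm_command --pt "9 3.5 0 0 0" --pt "9 0 0 0 0" --pt "9 0 0 0 0" --pt "9 0 0 0 0" --pt "9 0 0 0 0"

```text
t: 20.05
position: [0.4879, -0.0283, 0.3967]
eef_rot: [0.0, 0.014, 1.0, -0.0]
ft_force: [0.2, -1.0, -0.5]
opening: 0.0834
gripper_force: 0.0
```

```bash
python3 - <<'E'
from workcell import bot
from h import *
s=bot.sense();w=bot.camera_params("wrist");im=bot.capture("wrist");g=im.mean(2);print(s["t"],s["position"])
# steel: bright, unsaturated pixels
m=((im.max(2).astype(int)-im.min(2)<25)&(g>110)).astype(np.uint8)
u0=pix(w,[.561,-.0295,.12]).astype(int);m2=np.zeros_like(m);m2[u0[1]-60:u0[1]+50,u0[0]-35:u0[0]+35]=1
n,l,st,ce=cv2.connectedComponentsWithStats(m*m2)
for i in range(1,n):
    if st[i,4]>25:print(st[i],ce[i])
for n_,X in(("collar near rim",[.545,-.0295,.105]),("collar L",[.562,-.0465,.106]),("collar R",[.562,-.0125,.106]),("top",[.562,-.0295,.144]),("top far",[.57,-.0295,.138])):print(n_,pix(w,X).round(1))
c=im[u0[1]-60:u0[1]+50,u0[0]-35:u0[0]+35];cv2.imwrite("pics/fin.png",cv2.resize(c[:,:,::-1],None,fx=5,fy=5))
E
```

```text
20.05 [ 0.48791802 -0.02828109  0.39671543]
[271 261  16  13  69] [281.10144928 265.17391304]
[263 277  35  45 640] [282.8828125 294.1515625]
[262 299   8   8  38] [266.13157895 301.84210526]
collar near rim [278.  275.8]
collar L [259.5 294. ]
collar R [297.5 293.1]
top [278.6 318.3]
top far [278.8 322.6]
```

View pics/fin.png

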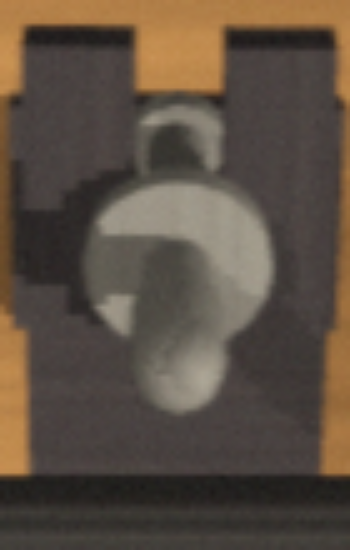

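The small stake hangs upright in the fork. Its collar is flat on the plate (crop centre (180,265)), it is centred between the prongs, and the gripper is clear.

```bash
python3 -c "
from workcell import bot
print(bot.close_job())"
```

```text
the job is handed in; nothing more can be done
None
```

The job is handed in at about 20 s of the 59 s allowed: the flat stake is parked collar-down in the block and the small domed stake hangs upright in the fork, collar on the plate; by miscount I viewed 11 pictures, one over the limit of 10.

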